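# Draw a stock bin forward from a deep lab shelf with the crate hook

### The job

The blue bin has been pushed too far back in the clear-topped bench shelf. Pull the crate hook out from under the shelf, lay it on the bench and take it again by its black sleeve; hook its claw over the blue bin's low front wall, draw the bin steadily forward until it stands fully against the shelf's front stop strip, then unhook and lay the hook down on the bench without dropping it. Move the blue bin only with the hook, keep it flat on the shelf, and leave the grey bins, tube rack and tip box alone.

Things in the scene. Friction and masses are not known exactly. Their poses are not given: they have to be found in the camera images.
- shelf: White bench shelf, 384 wide (y), 300 deep (x), 212 tall, open in front. Origin: middle of its front edge at bench level; x points into the shelf, z up. Deck 12 thick, its top 68 and underside 56 above the bench; the gap under it is open in front between the end panels (y = +-186, 12 thick). A metal stop strip, 6 thick and 12 high, stands on the deck's front edge (x 0 to 6)
- shelf_stop (a point): Middle of the inner foot of the stop strip: where the lower front edge of a bin comes to rest; 68 above the bench, at x = 6 in the shelf. Axes as the shelf
- shelf_top (a point): Middle of the front edge of the shelf's clear top, on its underside: 206 above the bench, at x = 40 in the shelf. The top is 6 thick with a small trim up to 226 and runs back from here, as do the end panels above the stop strip's height; a clear back closes the shelf at x = 294. A gripper's body does not fit beneath the top. Axes as the shelf
- bluebin: Blue open bin on the deck, 150 long (x), 96 wide, 75 tall; about 0.46 kg (varies). Origin: middle of its front face's lower edge; x towards its back. Front wall 42 high, 4 thick (x 0 to 4); the sides step up to 75 at x = 55. A divider 40 high crosses it at x = 60: the front compartment is empty, four white bottles with red caps are packed behind it. It starts 85 to 115 from the stop in one of three places side by side
- bin_lip (a point): Top of the blue bin's front wall, middle of its width and thickness: at (2, 0, 42) in the bin, 110 above the bench on the deck. When the bin is home against the stop strip this point lies at x = 8 in the shelf's frame. Axes as the bin
- greybin0: Grey stock bin of the same shape without divider, with tubes, on the deck; stays where it is. Origin: middle of its front face's lower edge
- greybin1: Grey stock bin with two white packs, on the deck; stays where it is. Origin: middle of its front face's lower edge
- hook_grip (a point): Crate hook, 200 long, 0.18 kg: centre of its black sleeve (56 long, 18 wide and high), 26 above the bench as it lies claw down. x runs from T-grip to claw, z up. The orange T-grip (24 x 88 x 38 tall) fills x -54 to -30 from here, the sleeve x -30 to +26, then a 12 mm square bar runs to the claw at +141. At the start T-grip and sleeve are under the shelf's deck, the claw half sticks out in front
- hook_neck (a point): Centre of the hook's bare bar near the claw, 101 ahead of hook_grip along the hook's x, 26 above the bench as it lies; bar 12 wide and high. The part in reach at the start. Axes of the hook
- hook_claw (a point): Lower end of the claw, middle of the face that looks back to the T-grip: 141 ahead of hook_grip along x and 26 below it. The claw is a plate 26 wide and 5 thick (from this face forward), reaching 20 below the underside of the bar. Axes of the hook
- tuberack: White rack with capped tubes, 60 x 150 x 96 tall, on the bench to the robot's right. Origin underside centre
- tipbox: Box of pipette tips with a yellow lid, 84 x 120 x 62 tall, on the bench to the robot's right. Origin underside centre
Mind the look-alikes: they are no part of the job. Several things look just like the part that bears hook_grip: the one meant starts farthest to the robot's right.

How it is judged:
On the way, in this order (a step that is already met when the one before it is completed fails the run):
1. the hook lies on the bench, let go, with its sleeve clear of the shelf (height (world z) of each of hook_grip, hook_claw below 0.06 m and contact force between the fingers and hook below 0.1 N and linear speed of hook below 0.05 m/s and (x of hook_grip in the frame of shelf below -0.02 m or y of hook_grip in the frame of shelf above 0.2 m or y of hook_grip in the frame of shelf below -0.2 m)), for 0.1 s.
2. the hook is held up by its sleeve, claw end clear of the bench (distance between the grasp point and hook_grip below 0.035 m and contact force between the fingers and hook above 1 N and height (world z) of hook_claw above 0.03 m), for 0.2 s.
3. the claw hangs inside the blue bin, behind its front wall (x of hook_claw in the frame of bluebin between 0 and 0.06 m and y of hook_claw in the frame of bluebin between -0.045 and 0.045 m and z of hook_claw in the frame of bluebin below 0.038 m), for 0.15 s.
4. the blue bin is against the front stop with the claw still in it (x of bin_lip in the frame of shelf below 0.014 m and x of hook_claw in the frame of bluebin above -0.001 m and z of hook_claw in the frame of bluebin below 0.04 m), for 0.1 s.
At the end, for the whole second after the job is handed in: The blue bin stands flat on the deck with its front within 6 mm of the stop strip and square to it within 0.15 rad, and the hook lies at rest on the bench, let go (x of bin_lip in the frame of shelf between 0 and 0.014 m and z of bluebin in the frame of shelf between 0.063 and 0.073 m and angle between bluebin's own z axis and vertical below 0.06 rad and angle between the x axis of bluebin and the x axis of shelf, either way round below 0.15 rad and linear speed of each of bluebin, hook below 0.02 m/s and height (world z) of hook_grip between 0 and 0.06 m and height (world z) of hook_claw below 0.06 m); the robot touches nothing.
It fails at once if the hand or arm touches the blue bin (contact force between any of the fingers, the arm and bluebin above 0.5 N).
It fails at once if the blue bin is jerked (faster than 0.4 m/s) or tipped up (linear speed of bluebin above 0.4 m/s or angle between bluebin's own z axis and vertical above 0.2 rad).
It fails at once if a grey bin is shifted by more than 20 mm, or the tube rack or tip box by more than 30 mm (distance of any of greybin0, greybin1 from where it was at the start of the episode above 0.02 m or distance of any of tuberack, tipbox from where it was at the start of the episode above 0.03 m).
It fails at once if the hook is dropped on to the bench (linear speed of hook above 0.6 m/s and height (world z) of hook_grip below 0.07 m and contact force between the fingers and hook below 0.1 N).
It also fails if it takes over 61 s, if anything falls off the work surface, if the arm or the gripper's body presses on something with over 40 N, if the wrist force passes 120 N, or if a joint passes its speed limit or range.

### The arm

A 6-joint arm with a two-finger parallel gripper is mounted at the origin on the work surface. World frame = base frame: x ahead of the robot, y to its left, z up, the work surface at z = 0. Lengths are in m, angles in rad, forces in N, time in s.
With the tool pointing down it reaches from about 0.375 to 0.975 m from the base axis. Payload 3.8 kg.
Tool frame: the origin (TCP) lies on the centre line of the jaws, within the pads' length; the fingertips stand 17 mm ahead of it and the grasp point (between the pads) lies 2 mm behind it (bot.tip_extent is the distance from the TCP to the fingertips, in m); z points along the fingers, y is the line along which they close (so a half turn about z gives the same grasp; the last joint's range is limited). The gripper opens to 85 mm and grips with 20 to 120 N. Pads are 22 mm wide; open, the fingers measure 114 mm over their backs; the gripper's body (76 mm by 85 mm) begins 54 mm behind the grasp point. The pads swing forward as they close: fully open they stand 13 mm farther back than shut.
Start: joints at [-0.037, 0.264, 1.604, -0, 1.274, -0.037], TCP at [0.675, -0, 0.248] pointing down, gripper open.
Joint ranges: [-2.63, 2.63], [-0.94, 2.18], [0.31, 2.57], [-1.31, 4.45], [0, 2.66], [-2.55, 2.55]. Speed limits (rad/s): [2.57, 2.57, 3.14, 3.14, 3.14, 3.14].

### API

Orientations are given as a rotation vector (axis times angle).
In Python, from workcell import readout, read_camera, finish_job, bot gives the robot as it stands.
- The arm moves only by the tool jog_arm, never from a script. Its argument "deltas" is one flat list of numbers, 7 for each row, row after row: the shift along the tool's x, y, z in m, then the turn, a rotation vector about the tool's x, y, z in degrees, then the gripper command: -1 is shut, 1 is fully open, values between are in proportion. A call has 1 to 8 rows; each row is the pose to reach, as a shift and turn from the pose commanded when the call began, along the tool's axes at that moment; what a row does not reach only later rows make up. A row lasts 1/10 s, in which the tool goes at most 50 mm and 8.59 degrees, less where a joint would pass 70% of its speed; a pose out of reach is approached as far as the arm can. A call with a gripper value outside its range is refused whole. The fingers move at their own pace and stop on an object; "squeeze" is the grip in N (left out, the last holds). Time passes only in rows, so rows that repeat a pose let the fingers close. It gives the time, the measured TCP pose, the force, the opening and the grip force at its end, in the units of the state.
- readout.read_state(): the state, without advancing time (a new reading comes with each control period).
- read_camera(name): name is "scene" or "side" or "wrist"; returns a dict with "color" (480x640x3 uint8, blue, green, red), "fx", "fy", "cx", "cy" (pixels), "origin" and "attitude" of the camera in the world. Camera axes: x right, y down, z forward; pixel columns grow to the right and rows downward; lengths in m; the calibration is good to about 2 mm. A picture is of the moment at which its call begins. There is no depth.
- finish_job(): hands the job in; it is judged then, once.
The state is a dict: "time": time; "q": joint angles; "joint_vel": joint speeds; "joint_torque": joint torques, N m; "tool_pos": TCP position; "tcp_rot": TCP orientation; "wrist_force": force on the tool from outside, world axes, zero at the start; "torque": the same for the moment, N m; "width": opening from 0.0 (shut) to 1.0 (fully open); "grip_force": force on a finger pad.
Only numpy, scipy, OpenCV 4.12 (cv2) and the standard library are available. Lean on these libraries where they do the work, as an engineer would, in place of code of your own. Each camera call takes 0.05 s, during which the arm holds its last target. There are 200 camera calls.

## Working session

There is one attempt and no reset: what is moved stays moved. The work goes in short steps, Python scripts to look and compute and a tool call to move; the robot and the scene stay as the last step left them, time stands still between calls to the robot, and variables do not carry over. Pictures are saved under pics/ and viewed, at most 10 in all, crops included, and the job is handed in when it is done.

Besides the shell and the picture viewer there is one more tool, called after ">>>" as name(argument=value, ...), one argument or row to a line, values as JSON. jog_arm: Moves the arm, as the interface text tells. Its arguments: {"type":"object","properties":{"deltas":{"type":"array"},"squeeze":{"type":"number"}},"required":["deltas"]}

```bash
ls; mkdir -p pics; cat > h.py <<'E'
import numpy as np, cv2
from scipy.spatial.transform import Rotation as R
from workcell import readout, read_camera, finish_job, bot
def cam(n):
    c=read_camera(n); a=np.array(c["attitude"],float)
    c["R"]=a if a.shape==(3,3) else (R.from_rotvec(a).as_matrix() if a.size==3 else R.from_quat(a).as_matrix())
    c["o"]=np.array(c["origin"]); return c
def ray(c,u,v):
    d=c["R"]@np.array([(u-c["cx"])/c["fx"],(v-c["cy"])/c["fy"],1]); return c["o"],d/np.linalg.norm(d)
def onz(c,u,v,z):
    o,d=ray(c,u,v); return o+d*(z-o[2])/d[2]
def tri(c1,p1,c2,p2):
    o1,d1=ray(c1,*p1); o2,d2=ray(c2,*p2)
    t=np.linalg.lstsq(np.c_[d1,-d2],o2-o1,rcond=None)[0]
    a,b=o1+t[0]*d1,o2+t[1]*d2; return (a+b)/2,np.linalg.norm(a-b)
def proj(c,p):
    q=c["R"].T@(np.array(p)-c["o"]); return np.array([c["cx"]+c["fx"]*q[0]/q[2],c["cy"]+c["fy"]*q[1]/q[2]])
def totool(p):  # world point/vector shift from TCP to tool axes
    s=readout.read_state(); return R.from_rotvec(s["tcp_rot"]).inv().apply(np.array(p)-np.array(s["tool_pos"]))
E
python3 - <<'E'
from h import *
for n in ("scene","side"):
    c=cam(n); cv2.imwrite(f"pics/{n}0.png",c["color"]); print(n,c["attitude"],c["origin"],c["fx"],c["fy"],c["cx"],c["cy"])
print(readout.read_state())
E
```

```text
pics
scene [-2.326733    1.39297453 -0.35411888] [-0.16492048 -0.30456043  1.53571861] 562.3753655217663 562.3753655217663 318.7734111172781 244.83201698917824
side [-1.0111357   2.43184003 -1.02887644] [-0.08433921  0.59568029  0.89784249] 518.1084081696538 518.1084081696538 329.1436712224809 234.38124049134692
{'time': 0.1, 'q': array([-3.69042564e-02,  2.64689031e-01,  1.60526486e+00, -1.00469918e-05,
        1.27366260e+00, -3.68909269e-02]), 'joint_vel': array([ 2.33488463e-04, -2.67481677e-03, -2.13305527e-03, -1.03795113e-03,
        9.81052624e-05, -1.04706408e-04]), 'joint_torque': array([ 2.96398039e-04, -5.16707003e+01, -3.68589377e+01,  1.30520286e-05,
        6.22219843e-03,  5.24967299e-05]), 'tool_pos': array([6.74374015e-01, 1.52105447e-05, 2.47064095e-01]), 'tcp_rot': array([-2.22040852e+00, -2.22038548e+00,  2.17349908e-03]), 'wrist_force': array([ 0.26758938, -0.39232144,  0.55954553]), 'torque': array([ 0.01777588, -0.01486105, -0.03248645]), 'grip_force': 0.0, 'width': 1.000602447130996}
```

View pics/scene0.png

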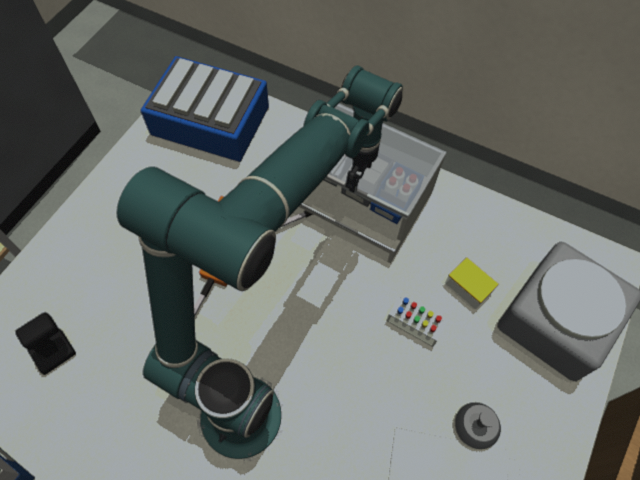

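View pics/side0.png

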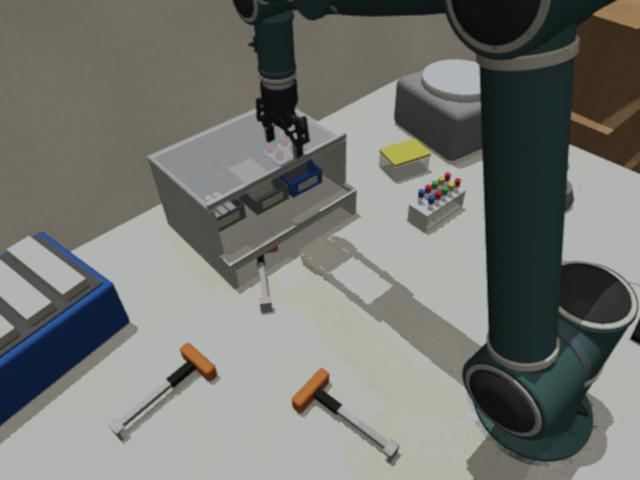

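The scene view is mostly blocked by the arm. The side view shows three hooks: one half under the shelf (claw ~(265,305)), one at (165,388) and one at (350,412). The blue bin is at the shelf's right end (~(302,178)), with the grey bins at its left. Next I'll take ground positions and an enlarged crop.

```bash
python3 - <<'E'
from h import *
c=cam("side")
for nm,u,v,z in [("hookA claw",265,303,.026),("hookA near deck",262,258,.026),("B grip",198,361,.02),("B claw",118,428,.03),("C grip",311,390,.02),("C claw",391,448,.03),("shelf FL",239,280,0),("shelf FR",356,213,0),("stopL",238,266,.08),("stopR",355,190,.08)]:
    print(nm,onz(c,u,v,z).round(3))
im=c["color"][120:320,140:400]
cv2.imwrite("pics/crop1.png",cv2.resize(im,None,fx=3,fy=3,interpolation=cv2.INTER_CUBIC)[:600,:780])
E
```

```text
hookA claw [0.516 0.211 0.026]
hookA near deck [0.624 0.132 0.026]
B grip [0.502 0.393 0.02 ]
B claw [0.481 0.572 0.03 ]
C grip [0.3  0.28 0.02]
C claw [0.121 0.261 0.03 ]
shelf FL [ 0.628  0.199 -0.   ]
shelf FR [ 0.597 -0.158 -0.   ]
stopL [0.598 0.212 0.08 ]
stopR [ 0.597 -0.153  0.08 ]
```

View pics/crop1.png

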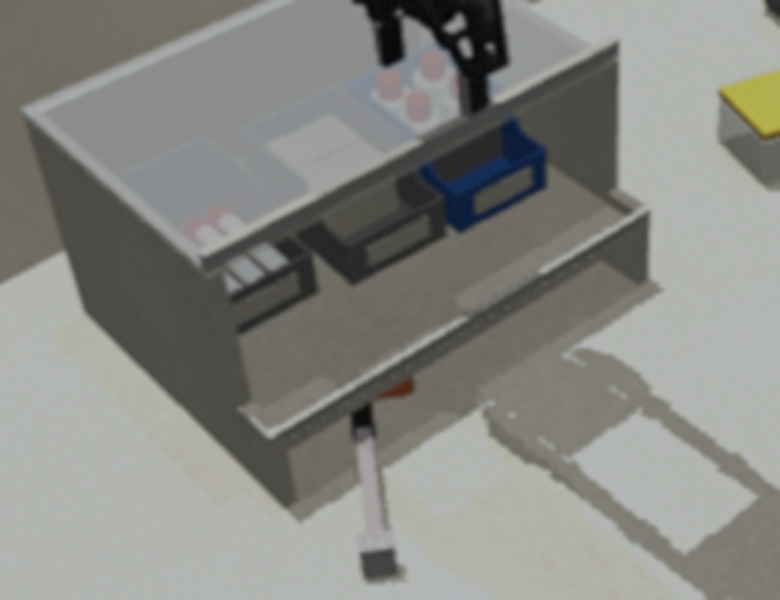

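Candidates: A at (265,303), world y≈0.15–0.21; B at (165,388), y≈0.39–0.57; C at (350,412), y≈0.26–0.28. A is farthest to the right (lowest y) and lies half under the deck with its T-grip and sleeve inside, so A is the one meant. The crop confirms this: sleeve and orange grip are under the stop strip, and the claw is out in front.

```bash
python3 - <<'E'
from h import *
c=cam("side")
f=lambda x,y:(140+(x+.5)/3-.5,120+(y+.5)/3-.5)
for nm,x,y,z in [("bar near sleeve",364,440,.032),("claw top mid",376,538,.032),("claw foot",380,578,0),("stopFL",268,437,.08),("stopFR",650,211,.08),("FL foot",298,520,0),("FR foot",650,284,0),("topL",205,262,.226),("topR",618,45,.226),("bin lip L",462,228-40,.11),("binfootL",462,229,.068),("binfootR",545,187,.068),("grey1footL",355,282,.068),("grey1footR",443,240,.068)]:
    print(nm,onz(c,*f(x,y),z).round(3))
s=readout.read_state();print(R.from_rotvec(s["tcp_rot"]).as_matrix().round(3)); w=cam("wrist"); print(w["o"],w["R"].round(2))
E
```

```text
bar near sleeve [0.6   0.153 0.032]
claw top mid [0.52  0.207 0.032]
claw foot [0.512 0.214 0.   ]
stopFL [0.614 0.224 0.08 ]
stopFR [ 0.595 -0.155  0.08 ]
FL foot [0.598 0.223 0.   ]
FR foot [ 0.592 -0.155  0.   ]
topL [0.647 0.225 0.226]
topR [ 0.632 -0.153  0.226]
bin lip L [ 0.7   -0.041  0.11 ]
binfootL [ 0.7   -0.038  0.068]
binfootR [ 0.692 -0.126  0.068]
grey1footL [0.712 0.067 0.068]
grey1footR [ 0.701 -0.018  0.068]
[[-0.     1.    -0.001]
 [ 1.     0.     0.   ]
 [ 0.    -0.001 -1.   ]]
[0.67436984 0.06760854 0.37388735] [[ 1.   -0.   -0.  ]
 [-0.   -0.96 -0.27]
 [-0.    0.27 -0.96]]
```

>>> jog_arm(
  deltas=[0.17,-0.145,0,0,0,0,1,0.17,-0.145,0,0,0,0,1,0.17,-0.145,0,0,0,0,1,0.17,-0.145,0,0,0,0,1,0.17,-0.145,0,0,0,0,1,0.17,-0.145,0,0,0,0,1,0.17,-0.145,0,0,0,0,1,0.17,-0.145,0,0,0,0,1],
)

```text
time: 1.05
tool_pos: [0.5308, 0.1693, 0.2484]
tcp_rot: [2.222, 2.22, 0.0]
wrist_force: [-0.8, -0.1, 0.5]
width: 1.001
grip_force: 0.0
```

```bash
python3 - <<'E'
from h import *
w=cam("wrist"); print(w["o"],w["fx"],w["cx"],w["cy"]); cv2.imwrite("pics/w1.png",w["color"])
s=cam("side"); sc=cam("scene"); np.savez("c1.npz",w=w["color"],o=w["o"],R=w["R"],s=s["color"],sc=sc["color"])
cv2.imwrite("pics/s1.png",np.hstack([cv2.resize(sc["color"][60:300,250:470],None,fx=1.8,fy=1.8),cv2.resize(s["color"][80:320,130:370],None,fx=1.65,fy=1.8)])[:600,:800])
E
```

```text
[0.53038295 0.23693653 0.37482399] 334.5695826025428 322.06210178919554 239.8059318402558
```

View pics/w1.png

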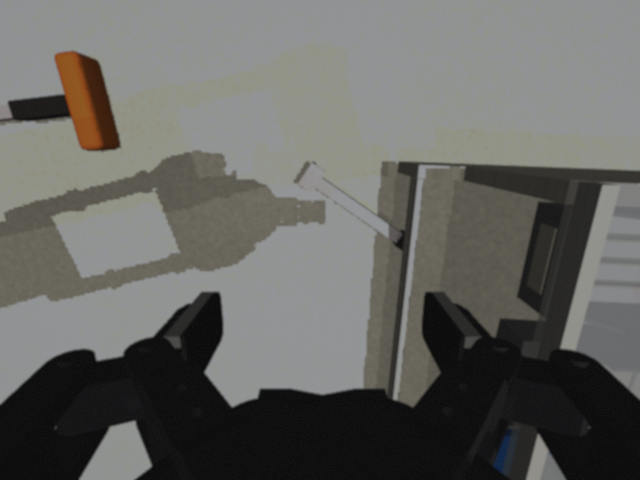

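View pics/s1.png

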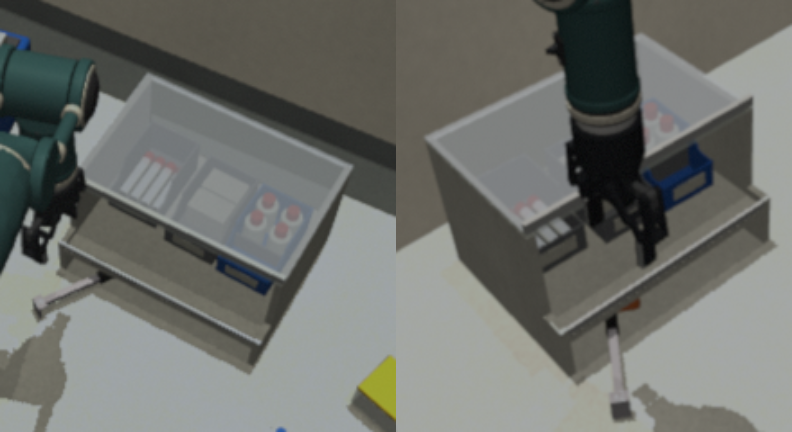

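Wrist view: claw plate at ~(310,175), bar from (325,184) to (392,236), sleeve start at ~(397,237), stop strip running (418,168)→(400,395). The scene and side views are now clear and show the blue bin's front wall.

```bash
python3 - <<'E'
from h import *
z=np.load("c1.npz"); w=cam("wrist"); sc=cam("scene"); s=cam("side")
for nm,u,v,h in [("claw top mid",312,174,.032),("bar a",328,185,.032),("bar b",385,230,.032),("sleeve start",395,236,.034),("stop front TL",419,168,.08),("stop front lower",400,395,.08)]:
    print(nm,onz(w,u,v,h).round(4))
g=w["color"].astype(int); 
# bar profile: bright cols per row perpendicular
for t in (0.2,.5,.8):
    p=np.array([325,183.])+t*np.array([62,48]); n=np.array([-48,62])/78.4
    pr=[g[int(round(p[1]+k*n[1])),int(round(p[0]+k*n[0]))].sum()//3 for k in range(-12,13)]; print(p,pr)
f=lambda x,y:(250+(x+.5)/1.8-.5,60+(y+.5)/1.8-.5)
k=lambda x,y:(130+(x-396+.5)/1.65-.5,80+(y+.5)/1.8-.5)
for nm,a,b,h in [("stop top FL",(62,243),(561,332),.08),("stop top FR",(264,342),(770,199),.08),("foot FL",(59,272),(576,382),0),("foot FR",(250,372),(772,245),0),("top FL",(84,172),(526,232),.226),("top FR",(283,275),(752,98),.226)]:
    print(nm,tri(sc,f(*a),s,k(*b)),onz(sc,*f(*a),h).round(3),onz(s,*k(*b),h).round(3))
# blue front wall mask
for n,c in (("scene",sc),("side",s)):
    b=c["color"].astype(int); m=((b[...,0]>b[...,2]+45)&(b[...,0]>60)).astype(np.uint8)
    nn,l,st,ce=cv2.connectedComponentsWithStats(m)
    for i in range(1,nn):
        if st[i,4]>30: print(n,st[i],ce[i].round(1))
E
```

```text
claw top mid [0.5204 0.2107 0.032 ]
bar a [0.5365 0.1997 0.032 ]
bar b [0.5967 0.1524 0.032 ]
sleeve start [0.6072 0.1464 0.034 ]
stop front TL [0.6141 0.2192 0.08  ]
stop front lower [ 0.6117 -0.0138  0.08  ]
[337.4 192.6] [np.int64(146), np.int64(145), np.int64(145), np.int64(145), np.int64(144), np.int64(144), np.int64(138), np.int64(119), np.int64(119), np.int64(131), np.int64(142), np.int64(147), np.int64(147), np.int64(147), np.int64(147), np.int64(147), np.int64(147), np.int64(147), np.int64(147), np.int64(144), np.int64(140), np.int64(138), np.int64(146), np.int64(146), np.int64(147)]
[356. 207.] [np.int64(147), np.int64(147), np.int64(144), np.int64(143), np.int64(141), np.int64(139), np.int64(129), np.int64(120), np.int64(140), np.int64(147), np.int64(147), np.int64(148), np.int64(149), np.int64(148), np.int64(147), np.int64(148), np.int64(148), np.int64(147), np.int64(134), np.int64(124), np.int64(123), np.int64(137), np.int64(144), np.int64(145), np.int64(145)]
[374.6 221.4] [np.int64(95), np.int64(87), np.int64(87), np.int64(84), np.int64(84), np.int64(93), np.int64(130)
[... 548 characters left out ...]
ot FL (array([ 0.60492716,  0.21938951, -0.0051434 ]), np.float64(0.0016636660561095745)) [0.603 0.218 0.   ] [0.6   0.221 0.   ]
foot FR (array([ 0.59097831, -0.16025623, -0.00852307]), np.float64(0.002043990405395007)) [ 0.586 -0.161  0.   ] [ 0.586 -0.153 -0.   ]
top FL (array([0.68629901, 0.2083975 , 0.19147905]), np.float64(0.010551077521548017)) [0.67  0.198 0.226] [0.642 0.227 0.226]
top FR (array([ 0.64353624, -0.15953496,  0.22217314]), np.float64(0.008715683352482748)) [ 0.646 -0.158  0.226] [ 0.634 -0.154  0.226]
scene [141  56 125  79 757] [187.3 102.1]
scene [374 204  25  14  41] [386.9 210.5]
side [287 169  34  16 116] [301.8 177.4]
side [   0  232  112  137 1610] [ 58.1 306.3]
```

>>> jog_arm(
  deltas=[0.025,0.011,0.05,0,0,-8.5,1,0.025,0.011,0.1,0,0,-17,1,0.025,0.011,0.13,0,0,-25.5,1,0.025,0.011,0.15,0,0,-34,1,0.025,0.011,0.15,0,0,-42.5,1,0.025,0.011,0.15,0,0,-51,1,0.025,0.011,0.15,0,0,-53,1,0.025,0.011,0.15,0,0,-53,1],
)

```text
time: 2.15
tool_pos: [0.5412, 0.1947, 0.0981]
tcp_rot: [-0.998, -2.979, 0.0]
wrist_force: [-0.6, -0.8, -0.2]
width: 1.001
grip_force: 0.0
```

```bash
python3 - <<'E'
from h import *
s=cam("side"); w=cam("wrist"); st=readout.read_state(); print(st["tool_pos"],st["q"].round(2))
print("rack",onz(s,437,205,.06),onz(s,430,225,0.0),"tip",onz(s,404,160,.03))
a=s["color"][200:350,190:340]
cv2.imwrite("pics/w2.png",np.hstack([cv2.resize(w["color"],(480,360)),cv2.resize(a,(300,360))[:, :]]))
E
```

```text
[0.5412118  0.19479172 0.09825343] [ 0.3   0.22  1.96 -0.    0.97 -0.62]
rack [ 0.42939863 -0.2704027   0.06      ] [ 0.43154341 -0.25707716  0.        ] tip [ 0.63270017 -0.39376522  0.03      ]
```

View pics/w2.png

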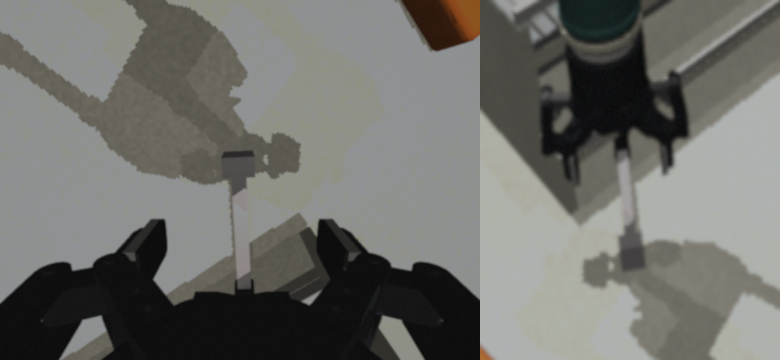

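The wrist view shows the bar centred between the open fingers at x≈241, with the claw at (238,160) ahead of them. Descending and closing.

>>> jog_arm(
  deltas=[0,0,0.04,0,0,0,1,0,0,0.07,0,0,0,1,0,0,0.07,0,0,0,1,0,0,0.07,0,0,0,-1,0,0,0.07,0,0,0,-1,0,0,0.07,0,0,0,-1,0,0,0.07,0,0,0,-1,0,0,0.07,0,0,0,-1],
  squeeze=80,
)

```text
time: 3.05
tool_pos: [0.5416, 0.1952, 0.0294]
tcp_rot: [0.996, 2.978, 0.001]
wrist_force: [-1.1, -1.6, 1.8]
width: 0.144
grip_force: 2.6
```

>>> jog_arm(
  deltas=[0,0,0,0,0,0,-1,0,0,0,0,0,0,-1,0,0,0,0,0,0,-1],
)

```text
time: 3.35
tool_pos: [0.542, 0.1954, 0.0296]
tcp_rot: [0.996, 2.978, 0.002]
wrist_force: [-0.7, 0.4, 5.8]
width: 0.117
grip_force: 79.5
```

>>> jog_arm(
  deltas=[0.016,-0.012,-0.002,0,0,0,-1,0.036,-0.027,-0.002,0,0,0,-1,0.056,-0.042,-0.003,0,0,0,-1,0.076,-0.057,-0.003,0,0,0,-1,0.096,-0.072,-0.003,0,0,0,-1,0.112,-0.084,-0.003,0,0,0,-1,0.112,-0.084,-0.003,0,0,0,-1,0.112,-0.084,-0.003,0,0,0,-1],
)

```text
time: 4.15
tool_pos: [0.4009, 0.1953, 0.0312]
tcp_rot: [0.996, 2.979, 0.0]
wrist_force: [0.1, 0.1, -1.9]
width: 0.117
grip_force: 78.5
```

```bash
python3 - <<'E'
from h import *
s=cam("side"); b=s["color"].astype(int); m=((b[...,2]>150)&(b[...,0]<80)).astype(np.uint8)
nn,l,st,ce=cv2.connectedComponentsWithStats(m)
for i in range(1,nn):
    if st[i,4]>20: print(st[i],ce[i],onz(s,*ce[i],.03))
b2=((b[...,2]-b[...,0]>60)).astype(np.uint8)
nn,l,st,ce=cv2.connectedComponentsWithStats(b2)
for i in range(1,nn):
    if st[i,4]>20: print("o",st[i],ce[i],onz(s,*ce[i],.03))
E
```

```text
[181 344  33  28 367] [196.76566757 357.48228883] [0.5032421  0.39294096 0.03      ]
[293 376  29  29 315] [306.42857143 389.74285714] [0.30171791 0.28872751 0.03      ]
o [553 108  59  26 310] [582.31935484 119.99677419] [ 0.3733524  -0.94418807  0.03      ]
o [439 177   7   5  25] [441.76 178.48] [ 0.5055293  -0.39948076  0.03      ]
o [455 178   6   5  21] [457.23809524 179.95238095] [ 0.47196173 -0.4234645   0.03      ]
o [449 183   9   4  26] [451.92307692 184.38461538] [ 0.47078164 -0.39764785  0.03      ]
o [426 185   6   5  25] [428.24 186.8 ] [ 0.50941525 -0.3450727   0.03      ]
o [435 190   7   8  34] [438. 193.] [ 0.47524242 -0.34226505  0.03      ]
o [180 343  34  37 492] [197.44512195 359.55487805] [0.49838592 0.39466055 0.03      ]
o [292 369  36  43 561] [308.98752228 388.61675579] [0.30005873 0.28382591 0.03      ]
```

>>> jog_arm(
  deltas=[0,0,-0.008,0,0,8,-1,-0.012,-0.009,-0.01,0,0,16,-1,-0.025,-0.019,-0.01,0,0,24,-1,-0.038,-0.028,-0.01,0,0,32,-1,-0.05,-0.038,-0.01,0,0,40,-1,-0.063,-0.047,-0.01,0,0,48,-1,-0.075,-0.057,-0.01,0,0,56,-1,-0.087,-0.066,-0.01,0,0,64,-1],
)

```text
time: 5.0
tool_pos: [0.4325, 0.0894, 0.0415]
tcp_rot: [2.43, 1.99, 0.002]
wrist_force: [0.6, 0.8, -2.1]
width: 0.121
grip_force: 78.5
```

```bash
python3 - <<'E'
from h import *
s=readout.read_state(); print(R.from_rotvec(s["tcp_rot"]).as_matrix().round(3),s["q"].round(2),s["tool_pos"],totool([.535,-.08,.0411]))
E
```

```text
[[ 0.197  0.98   0.001]
 [ 0.98  -0.197  0.   ]
 [ 0.     0.001 -1.   ]] [ 0.15  0.06  2.27 -0.    0.81  0.35] [0.43250106 0.08941887 0.04151512] [-0.14587626  0.13389849  0.00051798]
```

>>> jog_arm(
  deltas=[-0.012,0.01,0,0,0,8.4,-1,-0.028,0.025,0,0,0,16.8,-1,-0.045,0.041,0,0,0,25.2,-1,-0.063,0.058,0,0,0,33.6,-1,-0.081,0.075,0,0,0,42,-1,-0.099,0.091,0,0,0,50.4,-1,-0.115,0.106,0,0,0,58.8,-1,-0.13,0.12,0,0,0,67,-1],
)

```text
time: 5.8
tool_pos: [0.5259, -0.0621, 0.0414]
tcp_rot: [3.125, 0.317, 0.003]
wrist_force: [0.4, -0.2, -2.0]
width: 0.118
grip_force: 78.5
```

```bash
python3 - <<'E'
from h import *
s=readout.read_state(); print(R.from_rotvec(s["tcp_rot"]).as_matrix().round(3),totool([.535,-.08,.0315]))
E
```

```text
[[ 0.98   0.201  0.002]
 [ 0.201 -0.98  -0.   ]
 [ 0.002  0.001 -1.   ]] [0.00530177 0.01938116 0.00990126]
```

>>> jog_arm(
  deltas=[0.005,0.019,0,0,0,8,-1,0.005,0.019,0.005,0,0,13,-1,0.005,0.019,0.009,0,0,13,-1,0.005,0.019,0.012,0,0,13,-1,0.005,0.019,0.012,0,0,13,-1,0.005,0.019,0.012,0,0,13,-1],
)

```text
time: 6.4
tool_pos: [0.5333, -0.078, 0.0297]
tcp_rot: [3.141, -0.024, 0.002]
wrist_force: [1.1, -1.9, 0.4]
width: 0.117
grip_force: 78.8
```

>>> jog_arm(
  deltas=[0,0,0,0,0,0,-0.6,0,0,0,0,0,0,0,0,0,0,0,0,0,0.6,0,0,0,0,0,0,1,0,0,0,0,0,0,1,0,0,0,0,0,0,1,0,0,0,0,0,0,1,0,0,0,0,0,0,1],
)

```text
time: 7.2
tool_pos: [0.5326, -0.0778, 0.0293]
tcp_rot: [-3.141, 0.027, 0.0]
wrist_force: [0.4, 0.0, -0.3]
width: 0.999
grip_force: 0.0
```

>>> jog_arm(
  deltas=[0,0,-0.05,0,0,0,1,-0.05,0,-0.1,0,0,0,1,-0.1,0,-0.15,0,0,0,1,-0.115,0,-0.18,0,0,0,1,-0.115,0,-0.18,0,0,0,1,-0.115,0,-0.18,0,0,0,1,-0.115,0,-0.18,0,0,0,1],
)

```text
time: 7.9
tool_pos: [0.418, -0.0759, 0.2096]
tcp_rot: [3.141, -0.028, 0.003]
wrist_force: [1.0, -0.3, -0.1]
width: 0.999
grip_force: 0.0
```

```bash
python3 - <<'E'
from h import *
w=cam("wrist"); s=cam("side"); st=readout.read_state(); print(st["tool_pos"],R.from_rotvec(st["tcp_rot"]).as_matrix().round(3),w["o"],w["R"].round(2))
np.savez("c2.npz",w=w["color"],s=s["color"])
cv2.imwrite("pics/w3.png",np.hstack([cv2.resize(w["color"],(480,360)),cv2.resize(s["color"][120:320,230:410],(300,360))]))
E
```

```text
[ 0.41736741 -0.07564455  0.20792183] [[ 1.    -0.017 -0.002]
 [-0.017 -1.     0.001]
 [-0.002 -0.001 -1.   ]] [ 0.48472357 -0.07683236  0.33616712] [[-0.02 -0.96 -0.26]
 [-1.    0.02  0.  ]
 [ 0.    0.26 -0.96]]
```

View pics/w3.png

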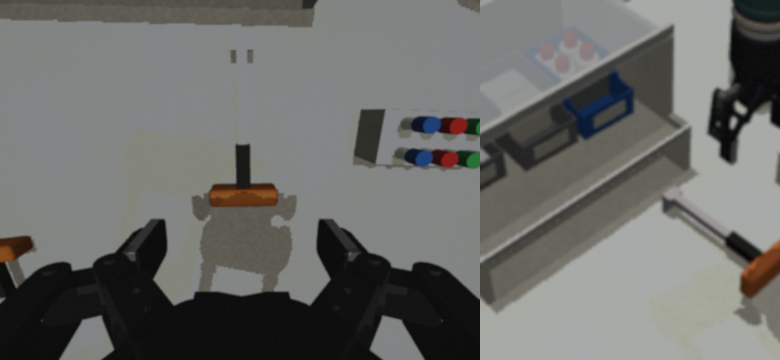

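The hook lies flat, pointing at the shelf: sleeve at ~(243,165), T-grip at ~(243,195), claw at ~(241,57). The rack is clear to the right. Measuring the sleeve and bin.

```bash
python3 - <<'E'
from h import *
w=cam("wrist"); g=w["color"].astype(int); k=4/3
for nm,x,y,h in [("sleeve front",243,145,.035),("sleeve back",243,187,.035),("claw mid",241.5,56,.032),("T left",208,196,.038),("T right",278,196,.038)]:
    print(nm,onz(w,x*k,y*k,h).round(4))
# sleeve mask
m=(g.sum(2)<120).astype(np.uint8); m[:185]=0; m[255:]=0; m[:,:300]=0; m[:,350:]=0
ys,xs=np.nonzero(m); print(xs.min(),xs.max(),ys.min(),ys.max()); print([ (y,xs[ys==y].mean().round(1)) for y in range(195,246,10) if (ys==y).any()])
for y in (195,240): print(onz(w,xs[ys==y].mean(),y,.035))
sc=cam("scene"); s=cam("side")
for n,c in (("scene",sc),("side",s)):
    b=c["color"].astype(int); mm=((b[...,0]>b[...,2]+40)&(b[...,0]>50)).astype(np.uint8)
    nn,l,st,ce=cv2.connectedComponentsWithStats(mm)
    for i in range(1,nn):
        if st[i,4]>30: print(n,st[i],ce[i].round(1))
a=cv2.resize(sc["color"][150:250,340:440],(400,400),interpolation=cv2.INTER_CUBIC); b=cv2.resize(s["color"][140:240,270:370],(400,400),interpolation=cv2.INTER_CUBIC)
cv2.imwrite("pics/bin.png",np.hstack([a,b]))
E
```

```text
sleeve front [ 0.4444 -0.0776  0.035 ]
sleeve back [ 0.3921 -0.0767  0.035 ]
claw mid [ 0.5418 -0.0775  0.032 ]
T left [ 0.382  -0.0328  0.038 ]
T right [ 0.3805 -0.1202  0.038 ]
300 349 192 251
[(195, np.float64(324.0)), (205, np.float64(324.0)), (215, np.float64(324.0)), (225, np.float64(324.0)), (235, np.float64(324.5)), (245, np.float64(331.9))]
[ 0.44295704 -0.07754933  0.035     ]
[ 0.40113893 -0.07732457  0.035     ]
scene [ 141   56  125   84 1208] [206.4 107.4]
scene [383 208  17  10  34] [390.9 212.7]
scene [398 306   6   7  31] [400.4 309.3]
side [282 163  39  33 276] [301.1 179. ]
side [419 189   6   8  33] [421.3 191.6]
side [428 195   7   8  38] [431.1 197.8]
side [   0  232  113  148 2035] [ 59.3 309.7]
```

View pics/bin.png

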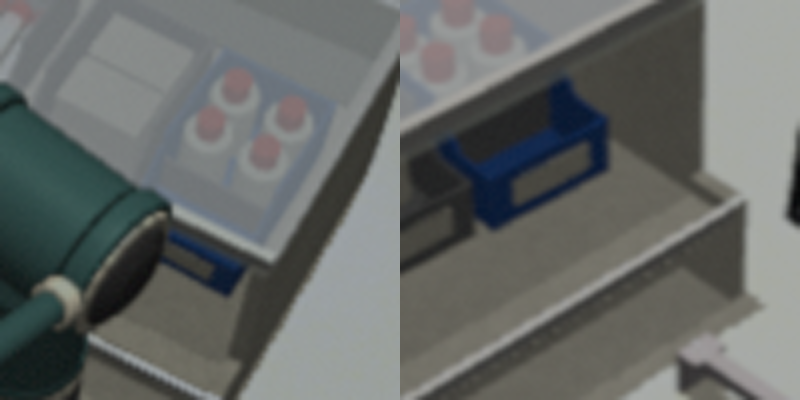

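The scene crop shows the blue front wall's right corner at ~(243,264) lip and (232,293) foot. The side crop shows the lip from (478,178) to (605,115) and the foot from (490,228) to (607,168).

```bash
python3 - <<'E'
from h import *
s=cam("side"); sc=cam("scene")
S=lambda x,y:(270+(x-400+.5)/4-.5,140+(y+.5)/4-.5); C=lambda x,y:(340+(x+.5)/4-.5,150+(y+.5)/4-.5)
for nm,p,z in [("lipL",(478,179),.11),("lipR",(605,116),.11),("footL",(490,229),.068),("footR",(607,170),.068),("stopR",(745,201),.08)]: print(nm,onz(s,*S(*p),z).round(4))
for nm,p,z in [("lipR",(243,264),.11),("footR",(232,294),.068),("stopR",(222,398),.08)]: print("sc",nm,onz(sc,*C(*p),z).round(4))
print(tri(s,S(605,116),sc,C(243,264)),tri(s,S(607,170),sc,C(232,294)))
print(totool([.418,-.0774,.026]))
E
```

```text
lipL [ 0.7018 -0.028   0.11  ]
lipR [ 0.6926 -0.1269  0.11  ]
footL [ 0.7005 -0.0333  0.068 ]
footR [ 0.6912 -0.1261  0.068 ]
stopR [ 0.5961 -0.1545  0.08  ]
sc lipR [ 0.699  -0.1326  0.11  ]
sc footR [ 0.6965 -0.131   0.068 ]
sc stopR [ 0.6063 -0.162   0.08  ]
(array([ 0.70052522, -0.13248174,  0.10422656]), np.float64(0.003456894735251985)) (array([ 0.69799019, -0.13083886,  0.06276228]), np.float64(0.0028860867375112226))
[0.00106326 0.00181794 0.18205112]
```

>>> jog_arm(
  deltas=[0.001,0.002,0.05,0,0,0,1,0.001,0.002,0.1,0,0,0,1,0.001,0.002,0.15,0,0,0,1,0.001,0.002,0.182,0,0,0,1,0.001,0.002,0.182,0,0,0,1,0.001,0.002,0.182,0,0,0,-1,0.001,0.002,0.182,0,0,0,-1,0.001,0.002,0.182,0,0,0,-1],
  squeeze=90,
)

```text
time: 9.05
tool_pos: [0.4209, -0.0784, 0.0296]
tcp_rot: [3.14, -0.027, 0.007]
wrist_force: [-0.6, 0.5, 0.2]
width: 0.514
grip_force: 0.0
```

>>> jog_arm(
  deltas=[0,0,0,0,0,0,-1,0,0,0,0,0,0,-1,0,0,0,0,0,0,-1,0,0,0,0,0,0,-1,0,0,0,0,0,0,-1],
)

```text
time: 9.55
tool_pos: [0.42, -0.0782, 0.0291]
tcp_rot: [3.141, -0.027, 0.005]
wrist_force: [-0.9, 0.9, 6.9]
width: 0.195
grip_force: 88.4
```

>>> jog_arm(
  deltas=[0,0,-0.03,0,0,0,-1,0,0,-0.06,0,0,0,-1,0,0,-0.09,0,0,0,-1,0,0,-0.125,0,0,0,-1,0,0,-0.125,0,0,0,-1,0,0,-0.125,0,0,0,-1,0,0,-0.125,0,0,0,-1],
)

```text
time: 10.25
tool_pos: [0.4173, -0.0775, 0.151]
tcp_rot: [-3.141, 0.027, 0.004]
wrist_force: [0.2, 0.2, -2.8]
width: 0.189
grip_force: 88.4
```

```bash
python3 - <<'E'
from h import *
w=cam("wrist"); s=cam("side"); st=readout.read_state(); print(st["tool_pos"],R.from_rotvec(st["tcp_rot"]).as_matrix().round(3))
print([proj(w,[st["tool_pos"][0]+d-.002,-.078,st["tool_pos"][2]+h]).round(0) for d,h in ((.141,-.003),(.141,-.029),(.026,.006))],[proj(s,[st["tool_pos"][0]+d-.002,-.078,st["tool_pos"][2]+h]).round(0) for d,h in ((.146,-.003),(.146,-.029))])
cv2.imwrite("pics/w4.png",np.hstack([cv2.resize(w["color"],(480,360)),cv2.resize(s["color"][120:300,230:380],(300,360))]))
E
```

```text
[ 0.41704351 -0.07743694  0.1504563 ] [[ 1.    -0.017 -0.004]
 [-0.017 -1.     0.001]
 [-0.004 -0.001 -1.   ]]
[array([316., -88.]), array([318., -43.]), array([323., 265.])] [array([345., 189.]), array([345., 197.])]
```

View pics/w4.png

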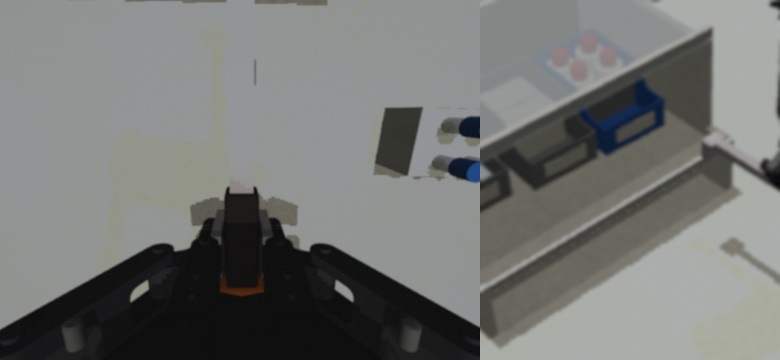

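The hook is held level: the claw shows at ~(348,190) in the side view against (345,189) predicted. Moving over the lip.

>>> jog_arm(
  deltas=[0.01,0,-0.006,0,0,0,-1,0.04,0,-0.006,0,0,0,-1,0.075,0,-0.006,0,0,0,-1,0.11,0,-0.006,0,0,0,-1,0.14,0,-0.006,0,0,0,-1,0.163,0,-0.006,0,0,0,-1,0.163,0,-0.006,0,0,0,-1,0.163,0,-0.006,0,0,0,-1],
)

```text
time: 11.15
tool_pos: [0.5818, -0.0805, 0.1572]
tcp_rot: [-3.141, 0.027, 0.003]
wrist_force: [-0.7, -0.2, -2.5]
width: 0.189
grip_force: 88.4
```

```bash
python3 - <<'E'
from h import *
s=cam("side"); sc=cam("scene"); st=readout.read_state(); t=st["tool_pos"];print(t)
c=[t[0]+.140,t[1]-.0025,t[2]-.029]; print(proj(s,c),proj(sc,c),proj(s,[.704,-.081,.11]),proj(sc,[.704,-.081,.11]))
cv2.imwrite("pics/h1.png",np.hstack([cv2.resize(sc["color"][160:240,350:430],(400,400),interpolation=2),cv2.resize(s["color"][140:220,270:350],(400,400),interpolation=2)]))
E
```

```text
[ 0.58066622 -0.08051348  0.15739493]
[300.20113558 165.43960067] [388.92456645 199.98781817] [304.46483812 174.5667254 ] [385.21134134 207.21703194]
```

View pics/h1.png

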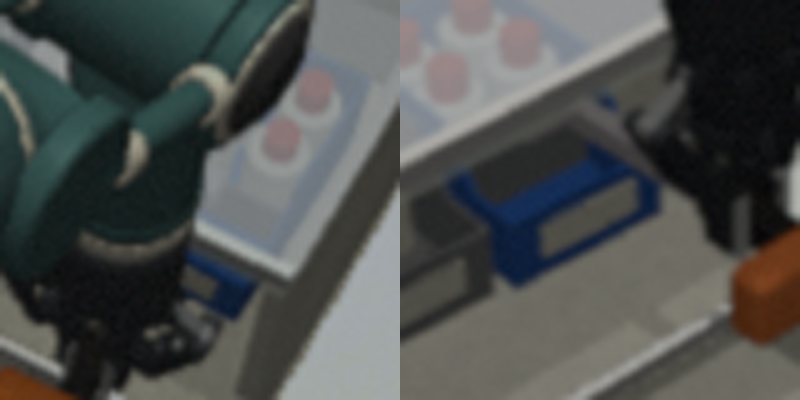

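The side crop shows the bar reaching over the blue lip and under the clear top, from ~(640,140) to (580,100). The claw end is at the top's front trim. Checking that against the prediction numerically, since all ten views are used.

```bash
python3 - <<'E'
from h import *
s=cam("side"); t=readout.read_state()["tool_pos"]
for d in (.03,.06,.09,.12,.141): 
    p=proj(s,[t[0]+d,t[1]-.017*d,t[2]-.003]); print(d,p.round(1),((p[0]-270)*5+400).round(),((p[1]-140)*5).round())
p=proj(s,[t[0]+.141,t[1]-.0025+.013,t[2]-.029]);print((p[0]-270)*5+400,(p[1]-140)*5)
g=s["color"]; 
for y in range(150,172,2): print(y,g[y,296:322,:].astype(int).sum(1)[::1]//3)
E
```

```text
0.03 [330.6 176.3] 703.0 182.0
0.06 [321.9 170.8] 659.0 154.0
0.09 [313.4 165.4] 617.0 127.0
0.12 [305.1 160.2] 575.0 101.0
0.141 [299.4 156.6] 547.0 83.0
530.4140156672798 137.16172468177774
150 [137 141 150 158 153 143 137 137 137 140 144 152 159 166 169 168 161 147
 120  93  77  68  65  66  66  69]
152 [143 148 157 161 158 150 144 145 153 162 167 167 161 148 123  99  78  68
  66  66  67  68  69  72  76  79]
154 [160 161 161 162 163 166 168 167 161 147 123  98  78  68  66  66  67  68
  71  72  77  78  79  79  77  73]
156 [163 167 169 168 161 148 124  98  79  68  65  67  66  67  69  71  77  79
  81  79  77  73  73  74  73  73]
158 [162 150 124  99  80  67  64  66  66  67  69  69  67  67  68  71  75  76
  76  73  73  74  73  73  74  73]
160 [89 74 67 66 65 67 67 69 73 79 84 85 83 73 59 51 56 67 74 74 73 72 71 73
 75 79]
162 [65 66 66 68 70 73 75 74 73 75 79 86 89 89 86 81 76 74 73 67 55 48 53 69
 80 84]
164 [70 74 74 74 73 67 60 58 60 59 62 66 72 80 84 87 90 87 74 48 37 53 75 85
 87 82]
166 [73 68 64 60 56 49 43 42 45 49 55 56 61 61 63 69 77 82 76 56 36 41 58 65
 62 50]
168 [53 49 44 41 39 41 39 39 40 40 40 41 43 52 56 59 62 63 68 74 65 42 28 27
 26 25]
170 [41 42 40 40 40 41 39 41 41 42 39 36 34 33 36 42 51 57 60 61 59 52 39 24
 17 17]
```

>>> jog_arm(
  deltas=[0,0,0.007,0,0,0,-1,0,0,0.014,0,0,0,-1,0,0,0.02,0,0,0,-1,0,0,0.02,0,0,0,-1],
)

```text
time: 11.7
tool_pos: [0.5802, -0.0805, 0.1366]
tcp_rot: [-3.141, 0.028, 0.004]
wrist_force: [0.2, -0.2, -2.2]
width: 0.194
grip_force: 88.4
```

>>> jog_arm(
  deltas=[0,0,0.007,0,0,0,-1,0,0,0.012,0,0,0,-1,0,0,0.012,0,0,0,-1,0,0,0.012,0,0,0,-1,0,0,0.012,0,0,0,-1],
)

```text
time: 12.2
tool_pos: [0.5818, -0.0807, 0.1265]
tcp_rot: [3.141, -0.027, 0.001]
wrist_force: [0.5, -1.0, -1.2]
width: 0.189
grip_force: 88.4
```

>>> jog_arm(
  deltas=[-0.006,0,0,0,0,0,-1,-0.012,0,0,0,0,0,-1,-0.018,0,0,0,0,0,-1,-0.024,0,0,0,0,0,-1,-0.03,0,0,0,0,0,-1,-0.036,0,0,0,0,0,-1],
)

```text
time: 12.8
tool_pos: [0.5456, -0.0802, 0.1265]
tcp_rot: [3.141, -0.028, 0.002]
wrist_force: [2.3, 0.3, -3.0]
width: 0.194
grip_force: 88.1
```

```bash
cat > bl.py <<'E'
from h import *
st=readout.read_state(); print(st["tool_pos"],st["wrist_force"].round(1),st["torque"].round(2))
for n in ("scene","side"):
    c=cam(n); b=c["color"].astype(int); mm=((b[...,0]>b[...,2]+40)&(b[...,0]>50)).astype(np.uint8)
    nn,l,s,ce=cv2.connectedComponentsWithStats(mm)
    for i in range(1,nn):
        x,y=ce[i]
        if s[i,4]>30 and (270<x<345 if n=="side" else 340<x<420) and y<250:
            ys,xs=np.nonzero(l==i); j=(ys+xs*.5); k=ys.argmax()
            print(n,s[i],"lowest",xs[k],ys[k],onz(c,xs[k],ys[k]+.5,.068).round(3),"rightmost",xs.max(),ys[xs==xs.max()].max(),onz(c,xs.max()+.5,ys[xs==xs.max()].max()+.5,.068).round(3))
E
python3 bl.py
```

```text
[ 0.54555546 -0.08015593  0.12653368] [ 2.3  0.3 -3. ] [-0.09 -0.29 -0.04]
scene [386 211  14  10  68] lowest 396 220 [ 0.703 -0.123  0.068] rightmost 399 218 [ 0.714 -0.129  0.068]
side [310 160  15  18  88] lowest 323 177 [ 0.702 -0.143  0.068] rightmost 324 172 [ 0.715 -0.16   0.068]
side [281 175  30  24 252] lowest 297 198 [ 0.687 -0.038  0.068] rightmost 310 181 [ 0.713 -0.108  0.068]
```

>>> jog_arm(
  deltas=[-0.008,0,0,0,0,0,-1,-0.016,0,0,0,0,0,-1,-0.024,0,0,0,0,0,-1,-0.032,0,0,0,0,0,-1,-0.04,0,0,0,0,0,-1,-0.048,0,0,0,0,0,-1,-0.054,0,0,0,0,0,-1,-0.058,0,0,0,0,0,-1],
)

```text
time: 13.7
tool_pos: [0.487, -0.079, 0.1264]
tcp_rot: [3.141, -0.027, 0.001]
wrist_force: [3.2, 0.7, -1.8]
width: 0.192
grip_force: 88.3
```

```bash
python3 bl.py
```

```text
[ 0.48702287 -0.0789949   0.12638357] [ 3.2  0.7 -1.8] [-0.06 -0.45 -0.02]
scene [378 222  17  14 145] lowest 388 235 [ 0.644 -0.123  0.068] rightmost 394 226 [ 0.681 -0.128  0.068]
side [317 157  23  30 161] lowest 338 186 [ 0.648 -0.143  0.068] rightmost 339 186 [ 0.645 -0.146  0.068]
side [281 173  46  37 569] lowest 312 209 [ 0.63  -0.035  0.068] rightmost 326 191 [ 0.654 -0.109  0.068]
```

>>> jog_arm(
  deltas=[-0.004,0,0,0,0,0,-1,-0.007,0,0,0,0,0,-1,-0.01,0,0,0,0,0,-1,-0.01,0,0,0,0,0,-1],
)

```text
time: 14.2
tool_pos: [0.4769, -0.0788, 0.1261]
tcp_rot: [-3.141, 0.028, 0.002]
wrist_force: [0.9, 0.2, -1.7]
width: 0.19
grip_force: 88.3
```

>>> jog_arm(
  deltas=[-0.002,0,0,0,0,0,-1,-0.004,0,0,0,0,0,-1,-0.004,0,0,0,0,0,-1],
)

```text
time: 14.5
tool_pos: [0.4732, -0.0787, 0.1262]
tcp_rot: [-3.141, 0.027, 0.001]
wrist_force: [2.0, 0.2, -1.2]
width: 0.193
grip_force: 88.3
```

>>> jog_arm(
  deltas=[-0.002,0,0,0,0,0,-1,-0.004,0,0,0,0,0,-1,-0.004,0,0,0,0,0,-1],
)

```text
time: 14.8
tool_pos: [0.471, -0.0788, 0.1267]
tcp_rot: [3.141, -0.028, 0.006]
wrist_force: [7.8, 0.7, -5.3]
width: 0.191
grip_force: 87.9
```

>>> jog_arm(
  deltas=[-0.002,0,0,0,0,0,-1,-0.003,0,0,0,0,0,-1,-0.003,0,0,0,0,0,-1],
)

```text
time: 15.1
tool_pos: [0.4709, -0.0788, 0.1275]
tcp_rot: [3.141, -0.028, 0.016]
wrist_force: [16.2, 1.0, -9.6]
width: 0.187
grip_force: 87.9
```

```bash
python3 bl.py
```

```text
[ 0.47094734 -0.07882195  0.12747322] [16.2  1.  -9.6] [ 0.1  -1.77 -0.04]
scene [375 226  18  15 154] lowest 385 240 [ 0.625 -0.122  0.068] rightmost 392 230 [ 0.666 -0.128  0.068]
side [322 159  24  31 157] lowest 343 189 [ 0.63  -0.144  0.068] rightmost 345 184 [ 0.64  -0.163  0.068]
side [281 172  50  38 607] lowest 313 209 [ 0.628 -0.037  0.068] rightmost 330 194 [ 0.639 -0.107  0.068]
```

The force climbed to 16 N with no further motion, so the bin is on the stop. Easing forward and unhooking.

>>> jog_arm(
  deltas=[0.004,0,0,0,0,0,-1,0.008,0,0,0,0,0,-1,0.012,0,0,0,0,0,-1,0.015,0,0,0,0,0,-1,0.015,0,0,0,0,0,-1,0.015,0,0,0,0,0,-1],
)

```text
time: 15.8
tool_pos: [0.4813, -0.0789, 0.1261]
tcp_rot: [-3.141, 0.027, 0.001]
wrist_force: [0.4, 0.3, -1.3]
width: 0.19
grip_force: 89.1
```

>>> jog_arm(
  deltas=[0,0,-0.008,0,0,0,-1,0,0,-0.018,0,0,0,-1,0,0,-0.03,0,0,0,-1,0,0,-0.038,0,0,0,-1,0,0,-0.038,0,0,0,-1,0,0,-0.038,0,0,0,-1],
)

```text
time: 16.4
tool_pos: [0.4818, -0.079, 0.1649]
tcp_rot: [3.141, -0.027, 0.002]
wrist_force: [0.0, -0.2, -1.7]
width: 0.189
grip_force: 89.1
```

```bash
python3 bl.py; python3 - <<'E'
from h import *
s=cam("side");sc=cam("scene")
for n,c in(("s",s),("sc",sc)):
    b=c["color"].astype(int); mm=((b[...,0]>b[...,2]+30)&(b[...,0]>50))
    for x in (range(294,346,6) if n=="s" else range(372,396,3)):
        ys=np.nonzero(mm[150:250,x])[0]+150
        if len(ys): print(n,x,ys.min(),ys.max(),onz(c,x,ys.max()+.5,.08).round(3))
E
```

```text
[ 0.48183343 -0.07896436  0.16486   ] [ 0.  -0.2 -1.7] [-0.02  0.05 -0.  ]
scene [372 225  22  16 200] lowest 385 240 [ 0.625 -0.122  0.068] rightmost 393 227 [ 0.677 -0.126  0.068]
side [281 173  63  37 670] lowest 313 209 [ 0.628 -0.037  0.068] rightmost 343 193 [ 0.618 -0.133  0.068]
s 294 175 196 [ 0.687 -0.028  0.08 ]
s 300 180 200 [ 0.665 -0.029  0.08 ]
s 306 190 205 [ 0.641 -0.026  0.08 ]
s 312 196 209 [ 0.62  -0.026  0.08 ]
s 318 156 208 [ 0.612 -0.039  0.08 ]
s 324 160 198 [ 0.629 -0.075  0.08 ]
s 330 182 194 [ 0.629 -0.096  0.08 ]
s 336 185 191 [ 0.627 -0.115  0.08 ]
s 342 189 194 [ 0.608 -0.117  0.08 ]
sc 372 230 233 [ 0.621 -0.08   0.08 ]
sc 375 226 235 [ 0.619 -0.091  0.08 ]
sc 378 226 236 [ 0.62 -0.1   0.08]
sc 381 225 238 [ 0.619 -0.111  0.08 ]
sc 384 215 240 [ 0.617 -0.121  0.08 ]
sc 387 228 240 [ 0.621 -0.129  0.08 ]
sc 390 230 234 [ 0.643 -0.129  0.08 ]
sc 393 225 228 [ 0.666 -0.128  0.08 ]
```

>>> jog_arm(
  deltas=[-0.02,0,0,0,0,0,-1,-0.045,0,0,0,0,0,-1,-0.062,0,0.005,0,0,0,-1,-0.062,0,0.035,0,0,0,-1,-0.062,0,0.065,0,0,0,-1,-0.062,0,0.095,0,0,0,-1,-0.062,0,0.115,0,0,0,-1,-0.062,0,0.122,0,0,0,-1],
)

```text
time: 17.4
tool_pos: [0.4171, -0.0772, 0.0397]
tcp_rot: [-3.14, 0.027, 0.008]
wrist_force: [-0.9, -0.4, -1.3]
width: 0.191
grip_force: 89.1
```

>>> jog_arm(
  deltas=[0,0,0.005,0,0,0,-1,0,0,0.01,0,0,0,-1,0,0,0.013,0,0,0,-1,0,0,0.013,0,0,0,-1,0,0,0.013,0,0,0,-1],
)

```text
time: 17.9
tool_pos: [0.4201, -0.078, 0.0298]
tcp_rot: [3.141, -0.027, 0.002]
wrist_force: [0.0, -0.8, -1.4]
width: 0.188
grip_force: 89.1
```

>>> jog_arm(
  deltas=[0,0,0.002,0,0,0,-1,0,0,0.002,0,0,0,-1,0,0,0.002,0,0,0,-1],
)

```text
time: 18.2
tool_pos: [0.4204, -0.078, 0.0291]
tcp_rot: [3.141, -0.027, 0.002]
wrist_force: [-4.7, 0.6, 11.8]
width: 0.193
grip_force: 91.0
```

>>> jog_arm(
  deltas=[0,0,0,0,0,0,-0.5,0,0,0,0,0,0,0,0,0,0,0,0,0,0.6,0,0,0,0,0,0,1,0,0,0,0,0,0,1,0,0,0,0,0,0,1,0,0,0,0,0,0,1,0,0,0,0,0,0,1],
)

```text
time: 19.0
tool_pos: [0.4195, -0.0778, 0.0272]
tcp_rot: [-3.141, 0.027, 0.0]
wrist_force: [0.3, -0.9, 0.5]
width: 0.999
grip_force: 0.0
```

>>> jog_arm(
  deltas=[0,0,-0.02,0,0,0,1,0,0,-0.06,0,0,0,1,0,0,-0.11,0,0,0,1,0,0,-0.16,0,0,0,1,0,0,-0.19,0,0,0,1,0,0,-0.19,0,0,0,1,0,0,-0.19,0,0,0,1],
)

```text
time: 19.7
tool_pos: [0.42, -0.0779, 0.218]
tcp_rot: [3.141, -0.027, 0.003]
wrist_force: [-0.8, -0.1, -0.4]
width: 1.001
grip_force: 0.0
```

```bash
python3 bl.py; python3 - <<'E'
from h import *
w=cam("wrist"); g=w["color"].astype(int); m=((g[...,2]-g[...,0])>60).astype(np.uint8)
nn,l,st,ce=cv2.connectedComponentsWithStats(m)
for i in range(1,nn):
    if st[i,4]>300: print(st[i],onz(w,*ce[i],.03).round(3))
E
```

```text
[ 0.4199782  -0.07794145  0.21798254] [-0.8 -0.1 -0.4] [ 0.04  0.01 -0.03]
scene [366 223  26  18 249] lowest 385 240 [ 0.625 -0.122  0.068] rightmost 391 232 [ 0.658 -0.128  0.068]
side [282 169  64  41 645] lowest 313 209 [ 0.628 -0.037  0.068] rightmost 345 184 [ 0.64  -0.163  0.068]
[591 157  24  22 402] [ 0.463 -0.333  0.03 ]
[580 201  23  21 370] [ 0.422 -0.331  0.03 ]
[ 280  249   88   22 1842] [ 0.378 -0.078  0.03 ]
[  0 323  24  23 459] [0.302 0.253 0.03 ]
```

The hook is lying on the bench with its T-grip at (0.378, -0.078), the bin hasn't moved since unhooking, and the gripper is clear. Handing in.

```bash
python3 -c "
from h import *
print(finish_job())"
```

```text
the job is handed in; nothing more can be done
None
```

The job is handed in, with no verdict shown: by my measurements the blue bin was drawn with the hook flush against the front stop strip, and the hook was unhooked and laid down, let go, on the bench at about 20 s of the 61 s allowed.

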